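# Shut the screening box and hold the probe tweezers at the marked gap

### The job

Push the lid of the loaded screening box fully shut, then pick the big sprung tweezers up off their stand and bring both tips over the round black pad on the lid, hovering a few centimetres above it with the tweezers touching nothing else. Squeeze them so that the pointer pin on the moving arm lines up with the sliding mark on the crossbar, and finish while still holding them there, steady at that gap. Leave the solder spool, the flux bottle and the screwdriver where they are.

Things in the scene. Friction and masses are not known exactly. Their poses are not given: they have to be found in the camera images.
- tester: Aluminium screening box, fixed to the bench, 150 x 150 x 60 mm high, walls 4 mm; origin at the centre of its underside. Its lid is hinged along the box's +x top edge (75 mm from the centre, 60 mm up); the lid's free edge is on the -x side.
- tester_lid (a joint): Lid angle in rad: 0 = fully shut, larger = raised (starts between 0.4 and 0.8). The lid is a 154 x 154 x 6 mm plate that reaches 152 mm from the hinge line, with a 50 mm wide tab 12 mm farther; at 0.8 rad the edge stands 180 mm above the bench. A stiff hinge (about 0.25 N m) keeps it where it is left. Shut, its top face is 66 mm above the bench.
- probe_pad (a point): Centre of the top face of the round black rubber pad (60 mm across, 2 mm thick) in the middle of the lid's top face, 75 mm from the hinge line. Moves with the lid; lid shut, it is right above the box's centre, 68 mm above the bench.
- stand: Wooden tweezers stand, fixed to the bench: plinth 210 x 60 x 10 mm with two saddle blocks, tops 46 mm above the bench, at x = -100 to -70 mm (heel of the tweezers) and x = +35 to +55 mm (front). Origin at the centre of its underside, x towards the tips; the grip lies between the saddles near its origin.
- grip (a point): Centre of the grip of the loose steel tweezers (90 g, 185 mm long, arms 12 mm high): half-way up, mid-way between the two black finger pads (20 mm long along x, 18 mm high, 55 mm over their outsides at rest), 52 mm above the bench on the stand. x runs along the centre line at rest to the tips, 75 mm ahead; the heel hinge is 105 mm behind. The arms open sideways.
- tweezers: The tweezers, origin and axes as point grip; carries the fixed arm (+y), crossbar and mark. Squeezed by a rad, with d = 0.20 - a, flat parallel fingers stand 34 + 115 d mm apart on the finger pads if d > 0 (they bear on the front edges, 115 mm from the hinge), 34 + 95 d mm if d < 0; pads parallel at d = 0. The spring resists with 1.5 N at first to 11 N at the tightest mark.
- tweezers_arm (a joint): How far the moving arm (-y side) is squeezed towards the fixed arm, rad: 0 = at rest, tips 48 mm apart; 0.20 = arms parallel, tips 12 mm apart; 0.262 = nearly shut. Tip gap falls by 1.8 mm for each 0.01 rad. A spring opens it again.
- marker (a joint): Position of the sliding mark along the crossbar, m, 0 to 0.020, set before the start and clamped. The marked tip gap is 4 mm + 1.2 x this value (4 to 28 mm); the pointer meets the mark when the tweezers_arm joint is 0.2444 - value / 0.150 rad.
- mark (a point): The mark: small dark steel block (11 x 5 mm) with a 1.6 mm wide fin, riding on the aluminium crossbar that sits on the fixed arm and crosses above the arms 53 mm ahead of the grip centre. Its y axis runs along the crossbar.
- pointer (a point): Top of the pointer pin: upright dark pin 3.6 mm thick standing 10 mm proud on the moving arm, 45 mm ahead of the grip centre, 150 mm from the heel hinge, just behind the crossbar. It travels along the crossbar as the tweezers are squeezed and lines up with the mark's fin at the marked gap.
- tip_fixed (a point): Inner face of the fixed arm's tip (180 mm from the heel hinge), half-way up.
- tip_moving (a point): Inner face of the moving arm's tip (180 mm from the heel hinge), half-way up.
- solder_spool: Bystander: spool of solder, 52 mm across, 46 mm tall, standing; origin under it.
- flux_bottle: Bystander: small white bottle, 34 mm across, 70 mm tall; origin under it.
- screwdriver: Bystander: wooden-handled screwdriver, 170 mm long, lying on the bench.
Not all that is in view belongs to the job. Several things have the shape of the tester; the one meant has the colours described above.

How it is judged:
On the way, in this order (a step that is already met when the one before it is completed fails the run):
1. the lid is fully shut (value of joint tester_lid below 0.06 rad), for 0.2 s.
2. the tweezers are lifted off the stand in the fingers (height (world z) of grip above 0.072 m and contact force between tweezers and stand below 0.05 N and contact force between the fingers and tweezers above 0.5 N), for 0.2 s.
At the end, for the whole second after the job is handed in: Lid shut (under 0.06 rad). Tweezers held still by the fingers alone (under 30 mm/s, arm joint under 0.05 rad/s), touching nothing else; both tips within 30 mm of the pad's centre seen from above and 8 to 90 mm above it; pointer within 2.7 mm of the mark along the crossbar. Kept for the last second (value of joint tester_lid below 0.06 rad and y of pointer in the frame of mark between -0.0027 and 0.0027 m and velocity of joint tweezers_arm between -0.05 and 0.05 rad/s and linear speed of tweezers below 0.03 m/s and horizontal distance between each of tip_fixed, tip_moving and probe_pad below 0.03 m and z of tip_fixed in the frame of probe_pad between 0.008 and 0.09 m and z of tip_moving in the frame of probe_pad between 0.008 and 0.09 m and contact force between the fingers and tweezers above 0.5 N and contact force between tweezers and tester below 0.05 N and contact force between tweezers and stand below 0.05 N and contact force between tweezers and solder_spool below 0.05 N and contact force between tweezers and flux_bottle below 0.05 N and contact force between tweezers and screwdriver below 0.05 N); the arm keeps its last pose, push and grip.
It fails at once if a bystander is moved by more than 30 mm (distance of any of solder_spool, flux_bottle, screwdriver from where it was at the start of the episode above 0.03 m).
It also fails if it takes over 54 s, if anything falls off the work surface, if the arm or the gripper's body presses on something with over 40 N, if the wrist force passes 120 N, or if a joint passes its speed limit or range.

### The arm

A 7-joint arm with a two-finger parallel gripper is mounted at the origin on the work surface. World frame = base frame: x ahead of the robot, y to its left, z up, the work surface at z = 0. Lengths are in m, angles in rad, forces in N, time in s.
With the tool pointing down it reaches from about 0.4 to 0.85 m from the base axis. Payload 10.4 kg.
Tool frame: the origin (TCP) lies on the mounting face of the last link; the fingertips stand 182 mm ahead of it and the grasp point (between the pads) lies 164 mm ahead of it (tips_ahead is the distance from the TCP to the fingertips, in m); z points along the fingers, y is the line along which they close (so a half turn about z gives the same grasp; the last joint's range is limited). The gripper opens to 87 mm and grips with 3 to 60 N. Pads are 19 mm wide; open, the fingers measure 117 mm over their backs; the gripper's body (75 mm by 190 mm) begins 51 mm behind the grasp point.
Start: joints at [1.096, 0.332, -0.065, 1.46, 0.022, 1.35, -0.088], TCP at [0.273, -0.562, 0.405] pointing down, gripper open.
Joint ranges: [-2.6, 2.6], [-0.5, 2.12], [-1.47, 1.34], [0.16, 2.42], [-1.27, 4.41], [0.06, 2.06], [-2.6, 2.6]. Speed limits (rad/s): [2.22, 2.22, 2.79, 2.79, 3.14, 3.14, 3.14].

### API

Orientations are given as a 3x3 rotation matrix whose columns are the frame's x, y, z axes.
In Python, from plant import * gives the robot as it stands.
- The arm moves only by the shell command python3 -m inch 'ROWS' [FORCE]. ROWS is JSON, one flat list of numbers, 7 for each row, row after row: the opening, from -1 (shut) to 1 (fully open), so that 0 is half open, then the shift along the tool's x, y, z scaled (see below), then the turn, a rotation vector about the tool's x, y, z scaled (see below). A call has 1 to 20 rows; each row is the pose to reach, as a shift and turn from the pose commanded when the call began, along the tool's axes at that moment; what a row does not reach only later rows make up. The controller multiplies each number of a shift by 0.25 m and each number of a turn by pi/4 rad. A row lasts 1/12 s, in which the tool goes at most 41.7 mm and 7.16 degrees, less where a joint would pass 70% of its speed; a pose out of reach is approached as far as the arm can. A call with a number of a shift or a turn outside -1 to 1 is refused whole. A call with a gripper value outside its range is refused whole. The fingers move at their own pace and stop on an object; FORCE is the grip in N (left out, the last holds). Time passes only in rows, so rows that repeat a pose let the fingers close. It gives the time, the measured TCP pose, the force, the opening and the grip force at its end, in the units of the state.
- get_obs(): the state, without advancing time (a new reading comes with each control period).
- grab_frame(name): name is "scene" or "top"; returns (picture, depth): 420x560x3 uint8, red, green, blue; 420x560 float32, m along the optical axis (not along the pixel's ray), 0 where there is no reading.
- get_calibration(name): a dict with "fx", "fy", "cx", "cy" (pixels), "D" ([k1, k2, p1, p2, k3] as OpenCV has them; the pictures are not rectified), "camera_from_world" (4x4, takes a point from world to camera coordinates). Camera axes: x right, y down, z forward; pixel columns grow to the right and rows downward; lengths in m; the calibration is good to about 2 mm. A picture is of the moment at which its call begins. get_calibration takes no time and is no camera call.
- sign_off(): hands the job in; it is judged then, once.
The state is a dict: "time_s": time; "q": joint angles; "qvel": joint speeds; "joint_efforts": joint torques, N m; "tcp_pos": TCP position; "tcp_rot": TCP orientation; "ft_force": force on the tool from outside, world axes, zero at the start; "torque": the same for the moment, N m; "grip_width": opening from 0.0 (shut) to 1.0 (fully open); "grasp_force": force on a finger pad.
Only numpy, scipy, OpenCV 4.12 (cv2) and the standard library are available. Lean on these libraries where they do the work, as an engineer would, in place of code of your own. Each camera call takes 0.05 s, during which the arm holds its last target. There are 200 camera calls.

## Working session

There is one attempt and no reset: what is moved stays moved. The work goes in short steps, Python scripts to look and compute and a shell command to move; the robot and the scene stay as the last step left them, time stands still between calls to the robot, and variables do not carry over. Pictures are saved under pics/ and viewed, at most 10 in all, crops included, and the job is handed in when it is done.

```bash
ls; mkdir -p pics
python3 - <<'E'
from plant import *
import cv2, numpy as np
np.set_printoptions(precision=4,suppress=True)
o=get_obs(); print(o)
for n in("scene","top"):
    p,d=grab_frame(n); cv2.imwrite(f"pics/{n}0.png",p[:,:,::-1]); np.save(f"{n}0.npy",d)
    print(n,get_calibration(n))
E
```

```text
pics
{'time_s': 0.0, 'q': array([ 1.0964,  0.3329, -0.0647,  1.4609,  0.0216,  1.3499, -0.0885]), 'qvel': array([-0.0004,  0.0001, -0.0003, -0.0007, -0.0009,  0.0001, -0.0012]), 'joint_efforts': array([  0.0021, -62.3259,   0.0258, -38.9883,  -0.0613,   0.0401,
         0.0002]), 'tcp_pos': array([ 0.2728, -0.5622,  0.404 ]), 'tcp_rot': array([[ 0.8996,  0.4366, -0.0007],
       [ 0.4366, -0.8996,  0.0012],
       [-0.0001, -0.0014, -1.    ]]), 'ft_force': array([-0.7086, -0.0298,  0.0426]), 'torque': array([-0.0169,  0.0066,  0.0146]), 'grasp_force': 0.0, 'grip_width': 0.9979783821169176}
scene {'fx': 519.074562982281, 'fy': 519.074562982281, 'cx': 278.7848409953634, 'cy': 208.54569286827365, 'D': array([0.0292, 0.    , 0.    , 0.    , 0.    ]), 'camera_from_world': array([[-0.1778,  0.984 ,  0.0114,  0.0726],
       [ 0.8146,  0.1537, -0.5594, -0.4087],
       [-0.5522, -0.0902, -0.8288,  1.4812],
       [ 0.    ,  0.    ,  0.    ,  1.    ]])}
top {'fx': 535.0040787874186, 'fy': 535.0040787874186, 'cx': 281.3445843383627, 'cy': 211.67917506344332, 'D': array([-0.1644,  0.    ,  0.    ,  0.    ,  0.    ]), 'camera_from_world': array([[-0.0137, -0.9999,  0.001 ,  0.0244],
       [-0.9879,  0.0134, -0.1543,  0.5233],
       [ 0.1543, -0.0031, -0.988 ,  1.1886],
       [ 0.    ,  0.    ,  0.    ,  1.    ]])}
```

View pics/scene0.png

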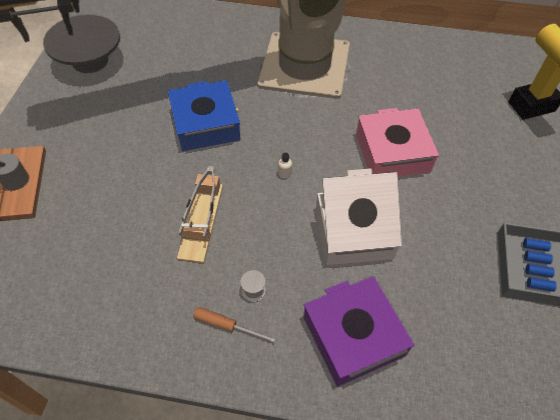

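View pics/top0.png

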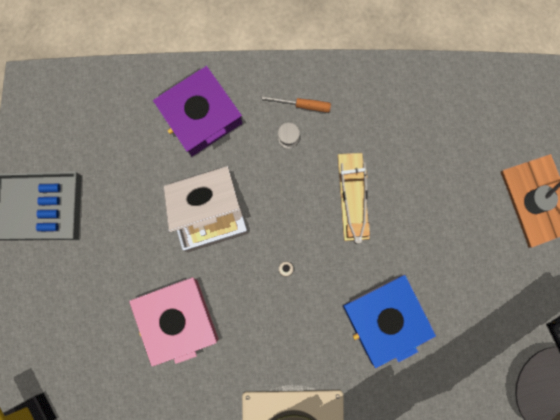

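The aluminium box is the pale one (scene 362,215; top 205,205), with its tab towards the robot. The tweezers are on the stand (scene 203,215; top 355,195), with the heel nearest the robot. The flux bottle stands between them (top 286,268), and the spool is at top 289,133.

```bash
cat > h.py <<'E'
from plant import *
import cv2, numpy as np
np.set_printoptions(precision=4,suppress=True)
def cal(n):
    c=get_calibration(n); K=np.array([[c["fx"],0,c["cx"]],[0,c["fy"],c["cy"]],[0,0,1]])
    return K,np.array(c["D"]),np.linalg.inv(c["camera_from_world"])
def rays(n,uv):
    K,D,W=cal(n); xy=cv2.undistortPoints(np.float64(uv).reshape(-1,1,2),K,D).reshape(-1,2)
    r=np.c_[xy,np.ones(len(xy))]@W[:3,:3].T
    return W[:3,3],r      # r scaled so that r*depth is the point
def onz(n,uv,z):
    o,r=rays(n,uv); return o+r*((z-o[2])/r[:,2])[:,None]
def cloud(n,d):
    h,w=d.shape; uv=np.stack(np.meshgrid(np.arange(w),np.arange(h)),-1).reshape(-1,2)
    o,r=rays(n,uv); return (o+r*d.reshape(-1,1)).reshape(h,w,3)
def proj(n,P):
    K,D,W=cal(n); M=np.linalg.inv(W)
    return cv2.projectPoints(np.float64(P).reshape(-1,3),cv2.Rodrigues(M[:3,:3])[0],M[:3,3],K,D)[0].reshape(-1,2)
E
python3 - <<'E'
from h import *
for n,pts in (("top",[(198,196),(202,206),(286,268),(289,133),(322,105),(268,98)]),("scene",[(362,213),(285,160),(253,283),(210,319),(360,190),(345,230)])):
    d=np.load(n+"0.npy"); C=cloud(n,d)
    for u,v in pts: print(n,u,v,C[v,u])
    if n=="top": sl=(slice(160,240),slice(155,255))
    else: sl=(slice(165,260),slice(315,405))
    P=C[sl].reshape(-1,3); m=(P[:,2]>.075)&(P[:,2]<.25); P=P[m]
    # plane fit, robust
    for i in range(4):
        c=P.mean(0); u,s,vt=np.linalg.svd(P-c,full_matrices=False); r=(P-c)@vt[2]; P=P[abs(r)<max(.003,2*r.std())]
    nn=vt[2]*np.sign(vt[2][2]); print(n,"lid normal",nn,"angle",np.arccos(nn[2]),"heading",np.degrees(np.arctan2(nn[1],nn[0])),len(P),"zrange",np.percentile(P[:,2],[1,99]),c)
# big crops
a=cv2.imread("pics/top0.png")[145:250,325:385]; b=cv2.imread("pics/scene0.png")[160:265,165:235]
a=cv2.resize(a,None,fx=5,fy=5,interpolation=cv2.INTER_CUBIC); b=cv2.resize(b,None,fx=5,fy=5,interpolation=cv2.INTER_CUBIC)
cv2.imwrite("pics/tw.png",np.hstack([a,b]))
E
```

```text
top 198 196 [0.55   0.1992 0.1095]
top 202 206 [0.5232 0.1862 0.1358]
top 286 268 [0.3339 0.0211 1.2551]
top 289 133 [ 0.7101 -0.0033  0.0446]
top 322 105 [ 0.7846 -0.0845  0.0289]
top 268 98 [0.8092 0.0459 0.0155]
top lid normal [0.5911 0.1794 0.7864] angle 0.6658319240667603 heading 16.88739802611561 2741 zrange [0.0764 0.164 ] [0.5367 0.192  0.1219]
scene 362 213 [0.5541 0.198  0.1144]
scene 285 160 [0.4052 0.0133 0.0642]
scene 253 283 [0.7178 0.0027 0.0476]
scene 210 319 [ 0.7987 -0.0677  0.0242]
scene 360 190 [0.5181 0.1866 0.1428]
scene 345 230 [0.5881 0.1692 0.0938]
scene lid normal [0.5949 0.1764 0.7842] angle 0.6693402350844952 heading 16.515731109901676 4499 zrange [0.076  0.1631] [0.5428 0.1944 0.1191]
```

View pics/tw.png

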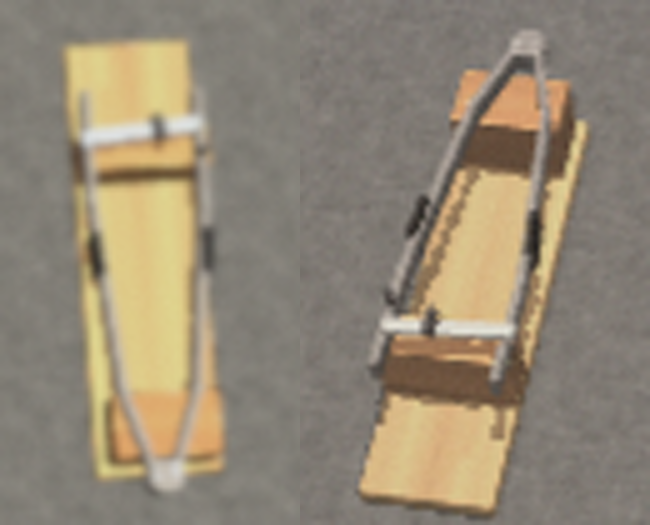

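The enlarged crop shows these, in full-picture pixels. In top: finger pads at (344.2,195.4) and (366.6,194.6), mark (356.4,170.4), heel (358,239.4). In scene: pads at (188.4,203) and (211.6,206.4), pointer pin about (183,219.5), mark (191,224.5). The moving arm is the -y one, with its tips towards +x.

Run:
```python
from h import *
# lid pad
for n,roi in (("top",(180,160,215,240)),("scene",(190,335,240,390))):
    im=cv2.imread(f"pics/{n}0.png"); y0,x0,y1,x1=roi if n=="scene" else (180,175,212,225)
    m=(im[y0:y1,x0:x1].max(2)<50).astype(np.uint8)
    k,l,s,c=cv2.connectedComponentsWithStats(m); i=1+s[1:,4].argmax(); ce=c[i]+[x0,y0]
    C=cloud(n,np.load(n+"0.npy"))[y0:y1,x0:x1][l==i]; print(n,"pad px",ce,s[i],"3d",np.median(C,0),C.mean(0))
def show(name,n,uv,z): 
    P=onz(n,[uv],z)[0]; print(name,n,P); return P
T=lambda x,y:(325+x/5,145+y/5); S=lambda x,y:(165+(x-300)/5,160+y/5)
T=lambda x,y:(325+(x+.5)/5-.5,145+(y+.5)/5-.5); S=lambda x,y:(165+(x-299.5)/5-.5,160+(y+.5)/5-.5)
pf=[show("padF","top",T(96,252),.059),show("padF","scene",S(533,232),.059)]
pm=[show("padM","top",T(208,248),.059),show("padM","scene",S(417,215),.059)]
he=[show("heel","top",T(166,472),.058),show("heel","scene",S(527,42),.058)]
tf=[show("tipF","top",T(84,95),.058),show("tipF","scene",S(497,375),.058)]
tm=[show("tipM","top",T(199,90),.058),show("tipM","scene",S(377,362),.058)]
mk=[show("mark","top",T(157,127),.068),show("mark","scene",S(430,320),.068)]
pn=[show("pin","top",T(201,140),.068),show("pin","scene",S(390,295),.068)]
a=lambda l:np.mean(l,0)
g=(a(pf)+a(pm))/2; fwd=(a(tf)+a(tm))/2-a(he); print("grip",g,"yaw tips-heel",np.degrees(np.arctan2(fwd[1],fwd[0])),
 "yaw pads",np.degrees(np.arctan2(*(a(pf)-a(pm))[[0,1]]*[-1,1])),"padsep",np.linalg.norm((a(pf)-a(pm))[:2]),"len",np.linalg.norm(fwd[:2]))
# plinth
for n in("top","scene"):
    C=cloud(n,np.load(n+"0.npy")); im=cv2.cvtColor(cv2.imread(f"pics/{n}0.png"),cv2.COLOR_BGR2HSV)
    m=(im[...,1]>70)&(im[...,0]>5)&(im[...,0]<30)&(abs(C[...,0]-g[0])<.14)&(abs(C[...,1]-g[1])<.07)
    v,u=np.nonzero(m&(C[...,2]<.02)); P=onz(n,np.c_[u,v],.01); print(n,cv2.minAreaRect(np.float32(P[:,:2]*1000)))
```

```text
top pad px [199.0862 196.1586] [ 13   8  24  17 290] 3d [0.5488 0.196  0.1145] [0.5488 0.1961 0.1141]Traceback (most recent call last):
  File "<stdin>", line 6, in <module>
ValueError: attempt to get argmax of an empty sequence
```

```bash
python3 -m inch '[-1,-0.8,0.8,0,0,0,0.1, -1,-0.8,0.8,0,0,0,0.2, -1,-0.8,0.8,0,0,0,0.2]' 20 | tail -5
```

```text
tcp_pos: [0.2318, -0.6813, 0.4048]
tcp_rot: [[0.958, 0.287, -0.0], [0.287, -0.958, -0.0], [-0.0, 0.0, -1.0]]
ft_force: [-1.0, -0.8, 0.3]
grip_width: 0.854
grasp_force: 0.0
```

I typed the first shift with the wrong sign: tool y points to world -y. It moved 12 cm through free air, so no harm. The yaw is now right for the box.

Run:
```python
from h import *
n="scene"; y0,x0,y1,x1=190,340,240,385
im=cv2.imread("pics/scene0.png"); g=im[y0:y1,x0:x1].max(2); m=(g<75).astype(np.uint8); print(g.min())
k,l,s,c=cv2.connectedComponentsWithStats(m); i=1+s[1:,4].argmax()
C=cloud(n,np.load(n+"0.npy"))[y0:y1,x0:x1][l==i]; print("pad",c[i]+[x0,y0],s[i],C.mean(0))
def show(name,n,uv,z): 
    P=onz(n,[uv],z)[0]; print(name,n,P); return P
T=lambda x,y:(325+(x+.5)/5-.5,145+(y+.5)/5-.5); S=lambda x,y:(165+(x-299.5)/5-.5,160+(y+.5)/5-.5)
pf=[show("padF","top",T(96,252),.059),show("padF","scene",S(533,232),.059)]
pm=[show("padM","top",T(208,248),.059),show("padM","scene",S(417,215),.059)]
he=[show("heel","top",T(166,472),.058),show("heel","scene",S(527,42),.058)]
tf=[show("tipF","top",T(84,95),.058),show("tipF","scene",S(497,375),.058)]
tm=[show("tipM","top",T(199,90),.058),show("tipM","scene",S(377,362),.058)]
mk=[show("mark","top",T(157,127),.068),show("mark","scene",S(430,320),.068)]
pn=[show("pin","top",T(201,140),.068),show("pin","scene",S(390,295),.068)]
a=lambda l:np.mean(l,0)
g=(a(pf)+a(pm))/2; fwd=(a(tf)+a(tm))/2-a(he); w=a(pf)-a(pm)
print("grip",g,"yaw tips-heel",np.degrees(np.arctan2(fwd[1],fwd[0])),"yaw pads",np.degrees(np.arctan2(-w[0],w[1])),"padsep",np.linalg.norm(w[:2]),"len",np.linalg.norm(fwd[:2]))
for n in("top","scene"):
    C=cloud(n,np.load(n+"0.npy")); im=cv2.cvtColor(cv2.imread(f"pics/{n}0.png"),cv2.COLOR_BGR2HSV)
    m=(im[...,1]>70)&(im[...,0]>5)&(im[...,0]<30)&(abs(C[...,0]-g[0])<.14)&(abs(C[...,1]-g[1])<.07)
    v,u=np.nonzero(m&(C[...,2]<.02)); P=onz(n,np.c_[u,v],.01); print(n,cv2.minAreaRect(np.float32(P[:,:2]*1000)))
o=get_obs(); R=o["tcp_rot"]
for q in ([.5,.18,.42],): print("shift units",R.T@(np.array(q)-o["tcp_pos"])/.25)
```

```text
58
pad [362.3993 212.3977] [  9   9  28  28 606] [0.5548 0.1983 0.1178]
padF top [ 0.5573 -0.1256  0.059 ]
padF scene [ 0.5587 -0.1236  0.059 ]
padM top [ 0.5585 -0.1771  0.059 ]
padM scene [ 0.5594 -0.1757  0.059 ]
heel top [ 0.4562 -0.1543  0.058 ]
heel scene [ 0.4559 -0.1529  0.058 ]
tipF top [ 0.6312 -0.1226  0.058 ]
tipF scene [ 0.6317 -0.1205  0.058 ]
tipM top [ 0.633  -0.1761  0.058 ]
tipM scene [ 0.6348 -0.1719  0.058 ]
mark top [ 0.6133 -0.1544  0.068 ]
mark scene [ 0.6163 -0.1527  0.068 ]
pin top [ 0.607  -0.1744  0.068 ]
pin scene [ 0.6073 -0.1727  0.068 ]
grip [ 0.5585 -0.1505  0.059 ] yaw tips-heel 1.8778164355659541 yaw pads 1.045536081038566 padsep 0.05181478998829033 len 0.17676116593431987
top ((564.4203491210938, -154.23992919921875), (210.41575622558594, 63.34191131591797), 2.6530494689941406)
scene ((568.7046508789062, -150.87686157226562), (212.19276428222656, 61.60025405883789), 2.2812905311584473)
shift units [ 2.0172 -2.9919 -0.0612]
```

```bash
python3 -m inch '[-1,0.9,-1,0,0,0,0,-1,0.9,-1,0,0,0,0,-1,0.9,-1,0,0,0,0,-1,0.9,-1,0,0,0,0,-1,0.9,-1,0,0,0,0,-1,0.9,-1,0,0,0,0,-1,0.9,-1,0,0,0,0,-1,0.9,-1,0,0,0,0,-1,0.9,-1,0,0,0,0,-1,0.9,-1,0,0,0,0]'; python3 -m inch '[-1,0.8,-1,0,0,0,0,-1,0.8,-1,0,0,0,0,-1,0.8,-1,0,0,0,0,-1,0.8,-1,0,0,0,0,-1,0.8,-1,0,0,0,0,-1,0.8,-1,0,0,0,0,-1,0.8,-1,0,0,0,0,-1,0.8,-1,0,0,0,0,-1,0.8,-1,0,0,0,0,-1,0.8,-1,0,0,0,0]'
```

```text
time_s: 1.18
tcp_pos: [0.3762, -0.3732, 0.4049]
tcp_rot: [[0.955, 0.296, 0.0], [0.296, -0.955, 0.0], [0.0, -0.0, -1.0]]
ft_force: [-0.9, -1.2, -0.3]
grip_width: 0.097
grasp_force: 0.0
time_s: 2.02
tcp_pos: [0.4939, -0.0782, 0.4045]
tcp_rot: [[0.956, 0.292, -0.0], [0.292, -0.956, 0.0], [-0.0, -0.0, -1.0]]
ft_force: [-0.0, -0.1, -0.8]
grip_width: 0.002
grasp_force: 0.0
```

```bash
python3 -m inch '[-1,0.3,-0.985,0,0,0,0,-1,0.3,-0.985,0,0,0,0,-1,0.3,-0.985,0,0,0,0,-1,0.3,-0.985,0,0,0,0,-1,0.3,-0.985,0,0,0,0,-1,0.3,-0.985,0,0,0,0,-1,0.3,-0.985,0,0,0,0,-1,0.3,-0.985,0.1,0,0,0,-1,0.3,-0.985,0.2,0,0,0,-1,0.3,-0.985,0.2,0,0,0]'; python3 -m inch '[-1,0,0,0.05,0,0,0,-1,0,0,0.1,0,0,0,-1,0,0,0.15,0,0,0,-1,0,0,0.2,0,0,0]'
```

```text
time_s: 2.85
tcp_pos: [0.4935, 0.1761, 0.3503]
tcp_rot: [[0.958, 0.288, -0.006], [0.288, -0.958, -0.003], [-0.007, 0.001, -1.0]]
ft_force: [-0.4, -0.4, -1.0]
grip_width: 0.003
grasp_force: 0.0
time_s: 3.18
tcp_pos: [0.494, 0.1785, 0.3042]
tcp_rot: [[0.957, 0.29, 0.001], [0.29, -0.957, -0.0], [0.001, 0.0, -1.0]]
ft_force: [0.1, -0.6, 2.0]
grip_width: 0.001
grasp_force: 0.6
```

```bash
python3 -m inch '[-1,0,0,0.05,0,0,0,-1,0,0,0.1,0,0,0,-1,0,0,0.14,0,0,0,-1,0,0,0.18,0,0,0,-1,0,0,0.21,0,0,0,-1,0,0,0.225,0,0,0,-1,0,0,0.225,0,0,0]'
```

```text
time_s: 3.77
tcp_pos: [0.4934, 0.179, 0.2486]
tcp_rot: [[0.957, 0.291, -0.001], [0.291, -0.957, -0.001], [-0.001, 0.001, -1.0]]
ft_force: [-3.0, -0.7, 3.3]
grip_width: 0.004
grasp_force: 2.2
```

```bash
python3 -m inch '[-1,0,0,0,0,0,0,-1,0,0,0,0,0,0,-1,0,0,-0.1,0,0,0,-1,0,0,-0.25,0,0,0,-1,0,0,-0.4,0,0,0,1,-0.07,0.15,-0.5,0,0,0.1,1,-0.07,0.3,-0.5,0,0,0.2,1,-0.13,0.45,-0.5,0,0,0.333,1,-0.13,0.6,-0.5,0,0,0.333,1,-0.13,0.75,-0.5,0,0,0.333,1,-0.13,0.9,-0.5,0,0,0.333,1,-0.13,1,-0.5,0,0,0.333,1,-0.13,1,-0.5,0,0,0.333]'
python3 - <<'E'
from h import *
o=get_obs(); R=o["tcp_rot"]; print(o["tcp_pos"],np.degrees(np.arctan2(R[1,0],R[0,0])),"shift",R.T@(np.array([.5585,-.1505,.30])-o["tcp_pos"])/.25)
p,d=grab_frame("top"); C=cloud("top",d)
cv2.imwrite("pics/top1.png",p[:,:,::-1])
P=C[150:250,150:260].reshape(-1,3); print("lid z",np.percentile(P[(P[:,2]>.05)&(P[:,2]<.3)][:,2],[5,50,95]))
im=p.max(2)[170:250,160:260]; m=(im<50).astype(np.uint8)
k,l,s,c=cv2.connectedComponentsWithStats(m); i=1+s[1:,4].argmax(); print("pad",s[i],onz("top",[c[i]+[160,170]],.068))
E
```

```text
time_s: 4.85
tcp_pos: [0.5358, -0.0761, 0.3731]
tcp_rot: [[1.0, 0.025, 0.0], [0.025, -1.0, -0.002], [0.0, 0.002, -1.0]]
ft_force: [-0.5, -0.2, 0.5]
grip_width: 0.528
grasp_force: 0.0
[ 0.5358 -0.0761  0.3731] 1.4460753656850218 shift [0.0831 0.2993 0.2928]
lid z [0.0612 0.0654 0.0693]
pad [ 34  27  23  23 424] [[0.5293 0.1898 0.068 ]]
```

```bash
python3 -m inch '[1,0.083,0.15,0.1,0,0,0,1,0.083,0.3,0.2,0,0,0,1,0.083,0.3,0.3,0,0,0,1,0.083,0.3,0.3,0,0,0,1,0.083,0.3,0.3,0,0,0,1,0.083,0.3,0.3,0,0,0]'
python3 - <<'E'
from h import *
a=[]
for n,(x,y,w) in (("scene",(150,145,90)),("top",(320,140,80))):
    p,d=grab_frame(n); a.append(cv2.resize(p[y:y+120,x:x+w,::-1],None,fx=4,fy=4,interpolation=cv2.INTER_CUBIC))
cv2.imwrite("pics/pre.png",np.hstack(a))
o=get_obs(); print(o["tcp_pos"])
E
```

```text
time_s: 5.4
tcp_pos: [0.559, -0.1419, 0.2999]
tcp_rot: [[0.999, 0.036, 0.002], [0.036, -0.999, 0.001], [0.002, -0.001, -1.0]]
ft_force: [0.7, 1.0, 0.5]
grip_width: 0.975
grasp_force: 0.0
[ 0.5591 -0.1422  0.3006]
```

View pics/pre.png

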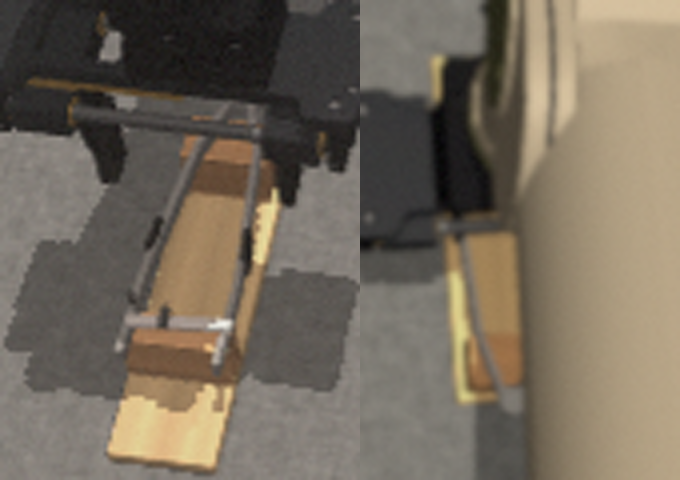

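```bash
python3 -m inch '[1,0,0.034,0.05,0,0,0,1,0,0.034,0.1,0,0,0,1,0,0.034,0.18,0,0,0,1,0,0.034,0.26,0,0,0,1,0,0.034,0.31,0,0,0,1,0,0.034,0.335,0,0,0,1,0,0.034,0.335,0,0,0,1,0,0.034,0.335,0,0,0]' 25; python3 -m inch '[0.3,0,0,0,0,0,0,0.1,0,0,0,0,0,0,0,0,0,0,0,0,0,-0.02,0,0,0,0,0,0,-0.02,0,0,0,0,0,0,-0.02,0,0,0,0,0,0,-0.02,0,0,0,0,0,0]' 25
```

```text
time_s: 6.17
tcp_pos: [0.5588, -0.1525, 0.215]
tcp_rot: [[0.999, 0.033, 0.0], [0.033, -0.999, 0.0], [0.0, -0.0, -1.0]]
ft_force: [-0.1, -1.2, 0.7]
grip_width: 1.0
grasp_force: 0.0
time_s: 6.75
tcp_pos: [0.5588, -0.1523, 0.215]
tcp_rot: [[0.999, 0.033, 0.001], [0.033, -0.999, 0.0], [0.001, -0.0, -1.0]]
ft_force: [0.6, 1.9, 2.1]
grip_width: 0.556
grasp_force: 4.9
```

```bash
python3 -m inch '[-0.02,0,0,0,0,0,0,-0.02,0,0,0,0,0,0,-0.02,0,0,0,0,0,0,-0.02,0,0,0,0,0,0]' 25; python3 -m inch '[-0.02,0,0,-0.05,0,0,0,-0.02,0,0,-0.12,0,0,0,-0.02,0,0,-0.2,0,0,0,-0.02,0,0,-0.3,0,0,0,-0.02,0,0,-0.4,0,0,0,-0.02,0,0,-0.5,0,0,0,-0.02,0,0,-0.6,0,0,0,-0.02,0,0,-0.6,0,0,0,-0.02,0,0,-0.6,0,0,0]'
python3 - <<'E'
from h import *
p,d=grab_frame("scene"); cv2.imwrite("pics/lift.png",p[:,:,::-1]); o=get_obs();g=o["tcp_pos"]+o["tcp_rot"]@[0,0,.164]
print(o["tcp_pos"],o["grip_width"]*87,o["grasp_force"],proj("scene",[g,g+[.05,0,0.01]]))
u,v=proj("scene",[g+[.04,0,0]])[0].astype(int)
cv2.imwrite("pics/liftc.png",cv2.resize(p[v-45:v+45,u-55:u+55,::-1],None,fx=6,fy=6,interpolation=cv2.INTER_CUBIC)); print(u,v)
E
```

```text
time_s: 7.08
tcp_pos: [0.5589, -0.1523, 0.215]
tcp_rot: [[0.999, 0.034, 0.001], [0.034, -0.999, 0.0], [0.001, -0.0, -1.0]]
ft_force: [-0.1, 2.1, 4.6]
grip_width: 0.491
grasp_force: 7.3
time_s: 7.83
tcp_pos: [0.5587, -0.1529, 0.3666]
tcp_rot: [[0.999, 0.033, 0.002], [0.033, -0.999, -0.001], [0.002, 0.001, -1.0]]
ft_force: [0.2, 0.3, -1.9]
grip_width: 0.489
grasp_force: 5.7
[ 0.5583 -0.1528  0.3651] 42.82623248592183 5.676785616808502 [[189.7082 162.7788]
 [181.8217 179.6605]]
184 178
```

View pics/liftc.png

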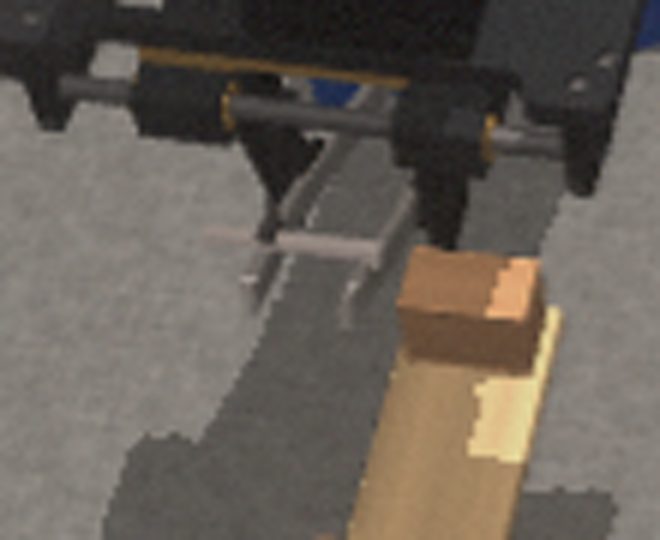

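The tweezers are lifted clear. The mark and pin overlap near crop (268,230), so it's close. I'll bring them nearer to the scene camera for a finer look.

```bash
python3 -m inch '[-0.02,0.1,-0.2,-0.1,0,0,0,-0.02,0.1,-0.35,-0.2,0,0,0,-0.02,0.2,-0.5,-0.3,0,0,0,-0.02,0.2,-0.6,-0.4,0,0,0,-0.02,0.3,-0.7,-0.5,0,0,0,-0.02,0.3,-0.8,-0.6,0,0,0,-0.02,0.3,-0.8,-0.7,0,0,0,-0.02,0.3,-0.8,-0.7,0,0,0,-0.02,0.3,-0.8,-0.7,0,0,0,-0.02,0.3,-0.8,-0.7,0,0,0,-0.02,0.3,-0.8,-0.7,0,0,0]'
cat > look.py <<'E'
from h import *
import sys
p,d=grab_frame("scene"); cv2.imwrite(f"pics/{sys.argv[1]}_full.png",p[:,:,::-1]); o=get_obs(); R=o["tcp_rot"];g=o["tcp_pos"]+R@[0,0,.164]
print(o["tcp_pos"],R[:,0],o["grip_width"]*87,o["grasp_force"])
f=lambda a:R@np.array(a)+g
P=[f([.045,0,-.016]),f([.053,0,-.016]),f([.075,0,0])]
uv=proj("scene",P); print(uv); u,v=uv[1].astype(int)
cv2.imwrite(f"pics/{sys.argv[1]}.png",cv2.resize(p[v-30:v+30,u-40:u+40,::-1],None,fx=10,fy=10,interpolation=cv2.INTER_CUBIC)); print("crop origin",u-40,v-30)
E
python3 look.py near
```

```text
time_s: 8.8
tcp_pos: [0.6271, 0.0487, 0.5376]
tcp_rot: [[0.999, 0.032, -0.003], [0.032, -0.999, -0.001], [-0.003, 0.001, -1.0]]
ft_force: [-1.3, -0.1, -0.5]
grip_width: 0.49
grasp_force: 5.6
[0.627  0.0486 0.5378] [ 0.9995  0.0316 -0.0031] 42.53459457232349 5.649812823619982
[[283.2567 160.841 ]
 [282.4991 164.9511]
 [280.2182 182.974 ]]
crop origin 242 134
```

View pics/near.png

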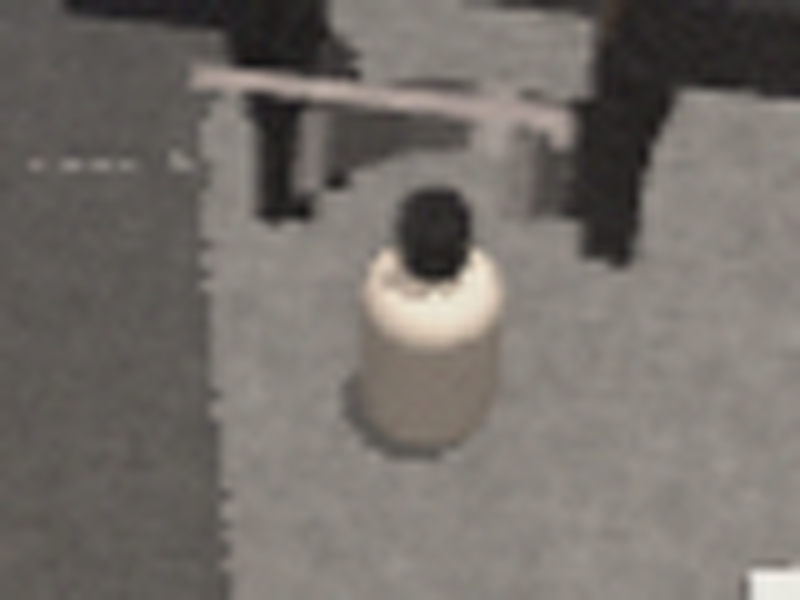

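Run:
```python
import cv2
p=cv2.imread("pics/near_full.png"); cv2.imwrite("pics/n2.png",cv2.resize(p[60:210,200:360],None,fx=4,fy=4,interpolation=cv2.INTER_CUBIC))
```

```text
(no output)
```

View pics/n2.png

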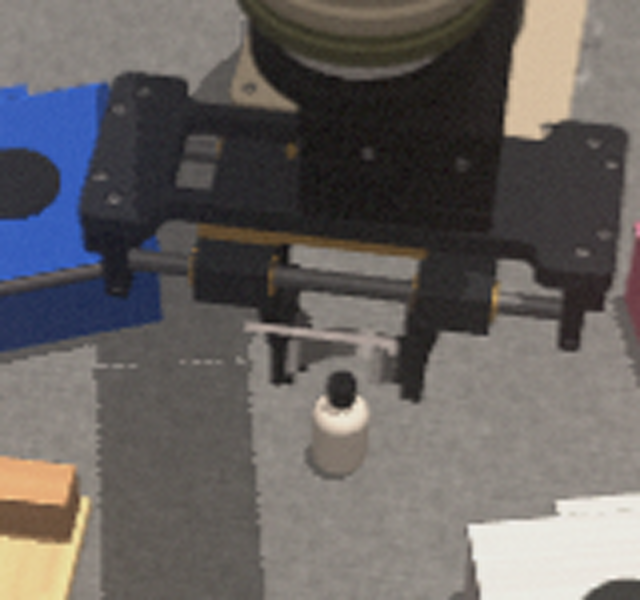

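Run:
```python
from h import *
p,d=grab_frame("scene"); C=cloud("scene",d); np.save("d2.npy",d); cv2.imwrite("pics/n3.png",p[:,:,::-1])
o=get_obs(); R=o["tcp_rot"]; g=o["tcp_pos"]+R@[0,0,.164]; print("grasp",g)
L=(C[60:210,200:360]-g)@R   # tool frame, rel. grasp point (x fwd, y -> -world y, z down)
m=(abs(L[...,0])<.12)&(abs(L[...,1])<.045)&(L[...,2]>-.1)&(L[...,2]<.12)
v,u=np.nonzero(m); 
for vv in range(78,100,2):
    r=[(200+x, *(np.round(L[vv,x]*1000).astype(int)),p[60+vv,200+x].tolist()) for x in range(60,106,3) if m[vv,x]]
    print(60+vv,[a[:4] for a in r])
```

```text
grasp [0.6266 0.0486 0.3741]
138 [(266, np.int64(12), np.int64(32), np.int64(-25)), (269, np.int64(9), np.int64(28), np.int64(-22)), (272, np.int64(10), np.int64(23), np.int64(-24)), (275, np.int64(28), np.int64(16), np.int64(-45)), (302, np.int64(8), np.int64(-23), np.int64(-30)), (305, np.int64(37), np.int64(-29), np.int64(-63))]
140 [(263, np.int64(31), np.int64(33), np.int64(-41)), (266, np.int64(11), np.int64(32), np.int64(-19)), (269, np.int64(10), np.int64(27), np.int64(-19)), (272, np.int64(11), np.int64(23), np.int64(-20)), (275, np.int64(33), np.int64(15), np.int64(-47)), (302, np.int64(9), np.int64(-23), np.int64(-26)), (305, np.int64(37), np.int64(-30), np.int64(-59))]
142 [(263, np.int64(36), np.int64(32), np.int64(-42)), (266, np.int64(37), np.int64(28), np.int64(-44)), (269, np.int64(36), np.int64(23), np.int64(-44)), (272, np.int64(36), np.int64(19), np.int64(-45)), (275, np.int64(35), np.int64(14), np.int64(-45)), (278, np.int64(34), np.int64(10), np.int64(-44)), (281, np.int64(-36), np.int64(15), np.int64(36)), (284, np.int64(-53), np.int64(12), np.int64(54)), (287,
[... 2914 characters left out ...]
, np.int64(42), np.int64(-18), np.int64(-36)), (299, np.int64(11), np.int64(-20), np.int64(-1)), (302, np.int64(9), np.int64(-25), np.int64(2)), (305, np.int64(10), np.int64(-29), np.int64(0))]
154 [(269, np.int64(10), np.int64(28), np.int64(15)), (272, np.int64(9), np.int64(23), np.int64(16)), (293, np.int64(56), np.int64(-15), np.int64(-47)), (296, np.int64(43), np.int64(-18), np.int64(-32)), (299, np.int64(14), np.int64(-21), np.int64(1)), (302, np.int64(9), np.int64(-25), np.int64(6)), (305, np.int64(10), np.int64(-30), np.int64(4))]
156 [(302, np.int64(11), np.int64(-25), np.int64(9)), (305, np.int64(7), np.int64(-30), np.int64(13))]
158 [(302, np.int64(9), np.int64(-25), np.int64(16))]
```

The crop and depth show the tweezers have pivoted in the fingers, heel down by about 42°: in the tool frame the tips are at (+57,-49) mm and the heel at (-66,+77) mm. I'll squeeze to parallel pads for a firmer hold, then tilt the tool to level them.

```bash
python3 -m inch '[-0.1,0,0,0,0,0,0,-0.22,0,0,0,0,0,0,-0.22,0,0,0,0,0,0,-0.22,0,0,0,0,0,0,-0.22,0,0,0,0,0,0]' 40; python3 -m inch '[-0.22,0,0,0,0,-0.1,0,-0.22,0,0,0,0,-0.2,0,-0.22,0,0,0,0,-0.3,0,-0.22,0,0,0,0,-0.4,0,-0.22,0,0,0,0,-0.5,0,-0.22,0,0,0,0,-0.6,0,-0.22,0,0,0,0,-0.7,0,-0.22,0,0,0,0,-0.8,0,-0.22,0,0,0,0,-0.85,0,-0.22,0,0,0,0,-0.85,0,-0.22,0,0,0,0,-0.85,0]' 40
python3 - <<'E'
from h import *
p,d=grab_frame("scene"); C=cloud("scene",d); cv2.imwrite("pics/n4_full.png",p[:,:,::-1])
o=get_obs(); R=o["tcp_rot"]; g=o["tcp_pos"]+R@[0,0,.164]; print("grasp",g,o["q"],o["grip_width"]*87)
u,v=proj("scene",[g])[0].astype(int); print(u,v)
x0,y0=u-60,v-40
cv2.imwrite("pics/n4.png",cv2.resize(p[y0:y0+100,x0:x0+120,::-1],None,fx=6,fy=6,interpolation=cv2.INTER_CUBIC)); print(x0,y0)
E
```

```text
time_s: 9.32
tcp_pos: [0.6269, 0.0498, 0.5398]
tcp_rot: [[0.999, 0.033, 0.0], [0.033, -0.999, -0.0], [0.0, 0.0, -1.0]]
ft_force: [0.0, -0.4, -0.8]
grip_width: 0.397
grasp_force: 8.7
time_s: 10.23
tcp_pos: [0.5931, 0.0514, 0.537]
tcp_rot: [[0.898, 0.04, -0.438], [0.053, -0.998, 0.017], [-0.436, -0.039, -0.899]]
ft_force: [1.3, 2.5, 2.0]
grip_width: 0.395
grasp_force: 9.0
grasp [0.5221 0.0517 0.3812] [-0.0358  0.4262 -0.1562  1.1207 -0.0394  2.0564 -1.7333] 34.10721071358745
299 96
239 56
```

View pics/n4.png

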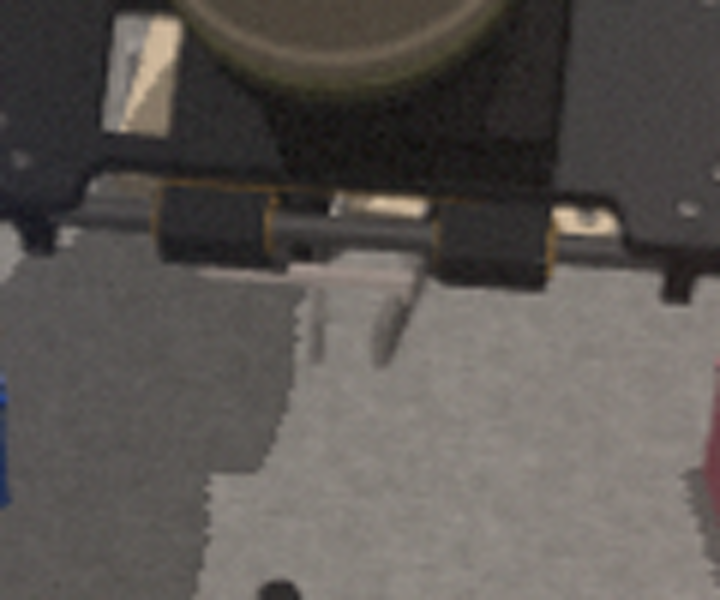

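The crop shows the tweezers nearly level, with tips at about full-picture (292,114) and (303,116). Joint 6 is at its limit here, so I'll tilt no further. Next is the tip position in the tool frame, from depth.

```bash
cat > tips.py <<'E'
from h import *
import sys
p,d=grab_frame("scene"); C=cloud("scene",d); cv2.imwrite("pics/cur.png",p[:,:,::-1])
o=get_obs(); R=o["tcp_rot"]; g=o["tcp_pos"]+R@[0,0,.164]
print("tcp",o["tcp_pos"],"g",g,"q6",o["q"][5],"w",o["grip_width"]*87,"F",o["grasp_force"])
L=(C-g)@R; n=np.hypot(L[...,0],L[...,2])
m=(L[...,0]>.045)&(n<.095)&(abs(L[...,1])<.04)
# pitched tool coordinates: drop body points (z<-.051 and x<.038)
Q=L[m]; W=C[m]; print(len(Q))
for s,nm in((1,"moving"),(-1,"fixed")):
    k=(Q[:,1]*s>0); q=Q[k]; w=W[k]; r=n[m][k]
    if len(q)==0: continue
    t=r>np.percentile(r,60); print(nm,k.sum(),"tool",q[t].mean(0),"world",w[t].mean(0),"pitch",np.degrees(np.arctan2(-q[t][:,2].mean(),q[t][:,0].mean())))
E
python3 tips.py
```

```text
tcp [0.5962 0.0486 0.5266] g [0.522  0.0502 0.3803] q6 2.056810284972131 w 34.14442620869631 F 8.978672865196131
53
moving 24 tool [ 0.0536  0.0062 -0.0511] world [0.5931 0.0455 0.4015] pitch 43.583825163212715
fixed 29 tool [ 0.0531 -0.0095 -0.0513] world [0.5922 0.0612 0.4023] pitch 44.01464395134457
```

```bash
python3 -m inch '[-0.22,0.01,-0.05,0.07,0,0,0,-0.22,0.02,-0.11,0.15,0,0,0,-0.22,0.03,-0.16,0.23,0,0,0,-0.22,0.04,-0.22,0.3,0,0,0,-0.22,0.05,-0.27,0.38,0,0,0,-0.22,0.06,-0.33,0.46,0,0,0,-0.22,0.07,-0.38,0.53,0,0,0,-0.22,0.08,-0.44,0.61,0,0,0,-0.22,0.09,-0.5,0.7,0,0,0,-0.22,0.1,-0.54,0.76,0,0,0,-0.22,0.1,-0.54,0.76,0,0,0,-0.22,0.1,-0.54,0.76,0,0,0]'; python3 tips.py
```

```text
time_s: 11.33
tcp_pos: [0.5285, 0.1866, 0.3514]
tcp_rot: [[0.893, 0.031, -0.45], [0.038, -0.999, 0.007], [-0.449, -0.023, -0.893]]
ft_force: [0.1, -1.2, 0.5]
grip_width: 0.392
grasp_force: 9.0
tcp [0.529  0.186  0.3522] g [0.4555 0.1872 0.2056] q6 1.650481129166513 w 34.14736699563673 F 8.986280963290483
35
moving 20 tool [ 0.0521  0.0084 -0.0519] world [0.5255 0.1804 0.2284] pitch 44.885101210796435
fixed 15 tool [ 0.0529 -0.0084 -0.0495] world [0.5248 0.1972 0.2264] pitch 43.103104539582034
```

```bash
python3 -m inch '[-0.19,0,0,0,0,0,0,-0.16,0,0,0,0,0,0,-0.13,0,0,0,0,0,0,-0.1,0,0,0,0,0,0,-0.07,0,0,0,0,0,0,-0.05,0,0,0,0,0,0,-0.035,0,0,0,0,0,0,-0.035,0,0,0,0,0,0,-0.035,0,0,0,0,0,0,-0.035,0,0,0,0,0,0,-0.035,0,0,0,0,0,0]'; python3 tips.py
python3 - <<'E'
from h import *
p,d=grab_frame("scene"); o=get_obs(); R=o["tcp_rot"]; g=o["tcp_pos"]+R@[0,0,.164]
u,v=proj("scene",[g+[.05,0,.02]])[0].astype(int); x0,y0=u-35,v-30; print(x0,y0)
a=cv2.resize(p[y0:y0+50,x0:x0+70,::-1],None,fx=8,fy=8,interpolation=cv2.INTER_CUBIC)
cv2.imwrite("pics/rel.png",np.clip(a*1.6,0,255).astype(np.uint8))
E
```

```text
time_s: 12.3
tcp_pos: [0.5285, 0.1867, 0.3512]
tcp_rot: [[0.893, 0.03, -0.449], [0.038, -0.999, 0.008], [-0.449, -0.025, -0.893]]
ft_force: [-0.3, 0.5, -1.1]
grip_width: 0.483
grasp_force: 5.9
tcp [0.5285 0.1867 0.3512] g [0.4548 0.188  0.2047] q6 1.6490326966309365 w 42.10281434117259 F 5.878802291314429
34
moving 17 tool [ 0.0519  0.0156 -0.0536] world [0.5257 0.174  0.2289] pitch 45.891385576521365
fixed 17 tool [ 0.0535 -0.0141 -0.0514] world [0.5252 0.2038 0.227 ] pitch 43.84309181305937
332 129
```

View pics/rel.png

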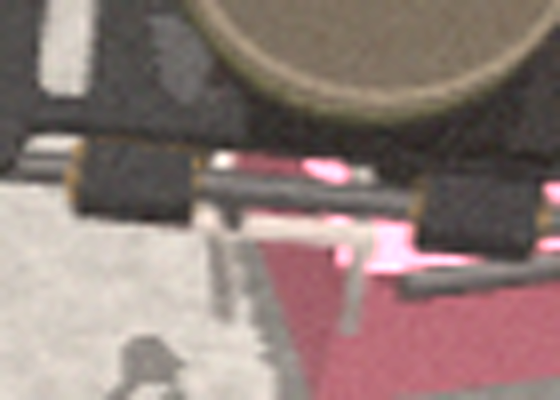

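Run:
```python
from h import *
o=get_obs(); R=o["tcp_rot"]; g=o["tcp_pos"]+R@[0,0,.164]; th=np.radians(44)
def ytool(crop,x,z):
    uv=(332+(crop[0]+.5)/8-.5,129+(crop[1]+.5)/8-.5)
    c,r=rays("scene",[uv]); c=R.T@(c-g); r=R.T@r[0]
    X=np.array([x*np.cos(th)-z*np.sin(th),0,-(x*np.sin(th)+z*np.cos(th))])
    # nearest approach within tool xz-plane
    k=((X-c)[[0,2]]@r[[0,2]])/(r[[0,2]]@r[[0,2]]); P=c+k*r; return P*1000, (P-X)[[0,2]]*1000
print("mark",ytool((232,213),.053,.014)); print("bar ends",ytool((197,216),.053,.01),ytool((370,235),.053,.01))
print("tipM",ytool((222,310),.078,.003)); print("tipF",ytool((350,325),.078,.003))
for y in (.0143,): 
    for x,z in((.045,.016),(.045,.006)):
        X=g+R@[x*np.cos(th)-z*np.sin(th),y,-(x*np.sin(th)+z*np.cos(th))]; print("pin crop", (proj("scene",[X])[0]-[332,129])*8+3.5)
```

```text
mark (array([ 30.1597,  15.2291, -46.4498]), array([1.7599, 0.4378]))
bar ends (array([ 31.1744,  23.2949, -44.0113]), array([-0.004, -0.001])) (array([ 31.4051, -17.9285, -43.9543]), array([0.2267, 0.056 ]))
tipM (array([ 56.0809,  15.5381, -55.8796]), array([2.0564, 0.4617]))
tipF (array([ 56.3998, -14.5216, -55.8089]), array([2.3753, 0.5325]))
pin crop [238.6774 181.0344]
pin crop [233.2283 216.1663]
```

```bash
python3 -m inch '[-0.03,0.015,0,0.025,0,0,0,-0.025,0.035,0,0.06,0,0,0,-0.025,0.055,0,0.1,0,0,0,-0.025,0.075,0,0.14,0,0,0,-0.025,0.1,0,0.18,0,0,0,-0.025,0.12,0,0.22,0,0,0,-0.025,0.14,0,0.26,0,0,0,-0.025,0.16,0,0.295,0,0,0,-0.025,0.175,0,0.325,0,0,0,-0.025,0.185,0,0.34,0,0,0,-0.025,0.185,0,0.34,0,0,0,-0.025,0.185,0,0.34,0,0,0,-0.025,0.185,0,0.34,0,0,0,-0.025,0.185,0,0.34,0,0,0]'; python3 tips.py; cp pics/cur.png pics/last.png
python3 - <<'E'
from h import *
p=cv2.imread("pics/last.png"); cv2.imwrite("pics/fin.png",cv2.resize(p[120:280,300:430],None,fx=3.7,fy=3.7,interpolation=cv2.INTER_CUBIC))
E
```

```text
time_s: 13.57
tcp_pos: [0.5318, 0.1892, 0.2552]
tcp_rot: [[0.893, 0.03, -0.448], [0.038, -0.999, 0.009], [-0.448, -0.025, -0.894]]
ft_force: [0.7, 0.2, -0.7]
grip_width: 0.492
grasp_force: 5.7
tcp [0.5317 0.1892 0.2551] g [0.4582 0.1906 0.1086] q6 1.4763962548466225 w 42.47134505154309 F 5.734108404384983
815
moving 404 tool [0.0847 0.0199 0.002 ] world [0.5336 0.174  0.0684] pitch -1.3346858782138584
fixed 411 tool [ 0.0852 -0.0197  0.0031] world [0.5323 0.2136 0.0682] pitch -2.05534403202355
```

View pics/fin.png

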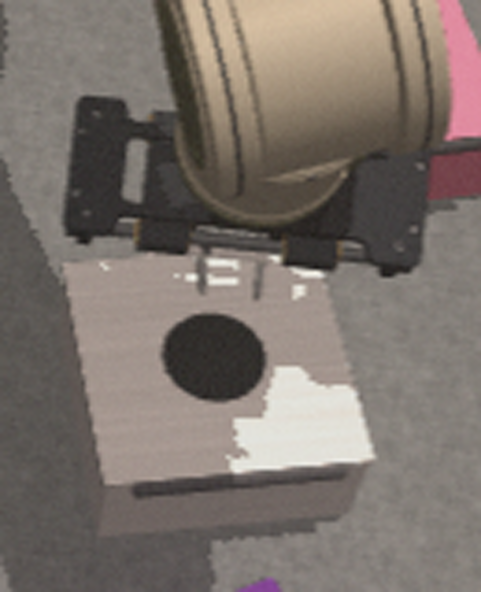

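The picture shows the lid shut and nothing touching the tweezers. Tips are at full-picture (355,199) and (370,200.5). Lid points got into that tip reading, so I'll repeat it using only points above the lid.

```bash
sed -i 's/^m=(L/m=(C[...,2]>.1)\&(L/' tips.py; python3 tips.py
python3 - <<'E'
from h import *
for n in ("top","scene"):
    p,d=grab_frame(n); C=cloud(n,d); a=C[(abs(C[...,0]-.56)<.03)&(abs(C[...,1]-.2)<.05)&(C[...,2]<.09)&(C[...,2]>.04)]; print(n,"lid z",len(a),np.median(a[:,2]) if len(a) else None)
p,d=grab_frame("scene"); m=(p[185:240,335:385].max(2)<60).astype(np.uint8); k,l,s,c=cv2.connectedComponentsWithStats(m); i=1+s[1:,4].argmax(); print("pad",s[i],onz("scene",[c[i]+[335,185]],.068))
E
```

```text
tcp [0.5317 0.1892 0.255 ] g [0.4581 0.1906 0.1085] q6 1.4763267944457141 w 42.676062797247425 F 5.734042938083803
28
moving 15 tool [ 0.0526  0.0156 -0.052 ] world [0.5289 0.1766 0.131 ] pitch 44.665713863033375
fixed 13 tool [ 0.0506 -0.0141 -0.0538] world [0.527  0.2062 0.1342] pitch 46.71299521655745
top lid z 0 None
scene lid z 1149 0.06710815579558871
pad [ 10  20  26  23 478] [[0.5319 0.193  0.068 ]]
```

```bash
python3 -m inch '[-0.025,0,0,0,0,0,0,-0.025,0,0,0,0,0,0,-0.025,0,0,0,0,0,0]'; python3 -c "
from plant import *
print(sign_off())"
```

```text
time_s: 14.07
tcp_pos: [0.5316, 0.1892, 0.2546]
tcp_rot: [[0.893, 0.03, -0.449], [0.038, -0.999, 0.008], [-0.449, -0.025, -0.893]]
ft_force: [0.1, -0.9, -0.1]
grip_width: 0.489
grasp_force: 5.7
the job is handed in; nothing more can be done
None
```

I handed the job in at about 14 s with the lid shut and the tweezers held steady, tips about 65 mm above the pad and roughly 15 mm either side of its centre; the pointer is about 0.5 mm off the mark by calculation from the images (limit 2.7 mm), as the pin itself was hidden from view, and no verdict was returned.

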